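# Clamp a two-part plaster mould shut with a one-hand bar clamp

### The arm

A 7-joint arm with a two-finger parallel gripper is mounted at the origin on the work surface. World frame = base frame: x ahead of the robot, y to its left, z up, the work surface at z = 0. Lengths are in m, angles in rad, forces in N, time in s.
With the tool pointing down it reaches from about 0.4 to 0.925 m from the base axis. Payload 4.1 kg.
Tool frame: the origin (TCP) lies midway between the tips of the shut fingers; the grasp point (between the pads) lies 19 mm behind it; z points along the fingers, y is the line along which they close (so a half turn about z gives the same grasp; the last joint's range is limited). The gripper opens to 85 mm and grips with 20 to 120 N. Pads are 22 mm wide; open, the fingers measure 114 mm over their backs; the gripper's body (76 mm by 85 mm) begins 54 mm behind the grasp point. The pads swing forward as they close: fully open they stand 13 mm farther back than shut.
Start: joints at [-1.354, 0.398, 0.045, 1.537, -0.019, 1.207, -0.051], TCP at [0.202, 0.618, 0.231] pointing down, gripper open.
Joint ranges: [-2.82, 2.82], [-0.49, 2.23], [-1.37, 1.46], [0, 2.46], [-1.36, 4.5], [0.23, 2], [-2.94, 2.94]. Speed limits (rad/s): [2.57, 2.57, 3.14, 3.14, 3.14, 3.14, 3.14].

### API

Orientations are given as a rotation vector (axis times angle).
In Python, from bench import manip gives the robot as it stands.
- The arm moves only by the shell command python3 shift.py 'ROWS' [OPENING] [FORCE]. ROWS is a JSON list that holds a single list of rows (three levels of brackets), with 1 to 20 rows, each of 4 numbers: dx, dy, dz in shares of the most that a row can go, 1 being 50 mm, then a turn about the tool's z in shares of pi rad (1.0 is pi rad); each row shifts and turns the commanded pose from where the row before left it, along the tool's axes as they then stand; what a row does not reach is not made up. A row lasts 1/10 s, in which the tool goes at most 0.05 m and 0.15 rad, less where a joint would pass 70% of its speed; a pose out of reach is approached as far as the arm can. OPENING is the opening from 0.0 (shut) to 1.0 (fully open), set as the command begins (- or left out keeps the last). The fingers move at their own pace and stop on an object; FORCE is the grip in N (left out, the last holds). Time passes only in rows, so rows that do not move let the fingers close. It prints the time, the measured TCP pose, the force, the opening and the grip force at its end. No shift or turn number may pass 1 either way. Input that does not fit is refused with a message, and nothing moves.
- manip.sense(): the state, without advancing time (a new reading comes with each control period).
- manip.snapshot(name): name is "side" or "top" or "wrist"; returns a dict with "img" (480x640x3 uint8, red, green, blue), "camera_matrix" (3x3 intrinsics, pixels), "eye" and "orientation" of the camera in the world. Camera axes: x right, y down, z forward; pixel columns grow to the right and rows downward; lengths in m; the calibration is good to about 2 mm. A picture is of the moment at which its call begins. There is no depth.
- manip.sign_off(): hands the job in; it is judged then, once.
The state is a dict: "clock": time; "q": joint angles; "joint_vel": joint speeds; "effort": joint torques, N m; "tool_pos": TCP position; "tcp_rot": TCP orientation; "force": force on the tool from outside, world axes, zero at the start; "moment": the same for the moment, N m; "finger_gap": opening from 0.0 (shut) to 1.0 (fully open); "gripper_force": force on a finger pad.
Only numpy, scipy, OpenCV 4.12 (cv2) and the standard library are available. Lean on these libraries where they do the work, as an engineer would, in place of code of your own. Each camera call takes 0.05 s, during which the arm holds its last target. There are 200 camera calls.

### The job

The two halves of the plaster casting mould stand slightly apart between the jaws of the one-hand bar clamp lying on the bench: pump the clamp's trigger with the gripper, squeezing it to the pistol grip and letting it spring right back, until both rubber pads bear on the mould and its halves are shut. Keep the trigger squeezed with a gentle grip (about 20 N), so that the clamp holds the mould firmly without crushing the plaster, and finish like that, still holding. Work the clamp only by its grip and trigger, keep your fingers off the mould and the sliding jaw, and leave the other things on the bench where they are.

Things in the scene. Friction and masses are not known exactly. Their poses are not given: they have to be found in the camera images.
- clamp: Black one-hand bar clamp, 0.8 kg, loose, lying on its side on the bench. Origin on the bench under the head the bar passes through; z up, all of it lies 0 to 36 mm high, mid-plane at 18. Bar along its y axis; pistol grip and trigger stick out to its -x (robot's side), jaws to its +x. The grip, rigid with head and near jaw, is 26 mm thick (y = -40 to -14 mm), 28 high, from x = -20 to -118 mm.
- grip_point (a point): Where to close the gripper from above, along the clamp's y axis: at (-70, -6, 18) mm in the clamp frame, between grip and trigger. Span there from the back of the grip (y = -40) to the front of the trigger (y = +29) 69 mm with the trigger released, about 38 mm squeezed home; free for 50 mm outside both. Off centre, the clamp just slides; open wide to let the trigger out.
- trigger (a joint): Trigger lever, pivot 101 mm from the grip point, 26 mm high: 0 released (its spring pushes back 4 to 6 N), 0.31 rad home against the grip. Let fully out and squeezed home it draws the bar 9 mm; let out, a ratchet holds the bar (slips back 4.5 mm, a tooth, at most). With the mould gripped it stalls short of home: squeezed with 20 N the jaws then press with some 25 N, with 30 N some 45 N.
- sliding_jaw: The toothed steel bar (20 x 8 mm, 250 mm long) with the black far jaw at its +y end; origin on the bar's axis, 18 mm above the bench. It moves along the clamp's -y as the trigger is pumped: y = 0 in the clamp frame with the jaws fully open, pads 142 mm apart; it starts 0 to 15 mm in, and grips the mould (80 mm when shut) from about y = -62 mm on.
- near_pad: Ribbed rubber pad of the near jaw, 40 x 10 x 32 mm, facing the clamp's +y; origin at its centre. It gives 1 mm for every 10 N and is squashed flat at 7 mm.
- far_pad: The like rubber pad of the far jaw, facing the clamp's -y; origin at its centre, gives 1 mm for every 10 N.
- near_pad_face (a point): Middle of the face of the near pad (unsqueezed), 18 mm above the bench.
- far_pad_face (a point): Middle of the face of the far pad (unsqueezed), 18 mm above the bench; moves with the bar. In the clamp frame the near pad's face is at y = 22 mm.
- mould_near: Half of an off-white plaster mould, 92 x 40 x 62 mm (x, y, z), 0.26 kg, loose on the bench, by the near jaw; origin at the centre of its underside. Its parting face is at y = +20 mm, with half of a round cavity 44 mm across, open at the top. It slides on the bench when pushed by a pad. The plaster breaks if a pad presses with over 70 N.
- mould_far: The other half, the same size, by the far jaw; origin at the centre of its underside, parting face at y = -20 mm. When the mould is shut the two origins are 40 mm apart along y.
- sponge_tub: White tub 85 x 115 x 34 mm with yellow sponges, beyond the mould; leave alone.
- wooden_spoon: Wooden spoon 240 mm long, lying beyond the far jaw; leave alone.
- pinch_pot: Grey clay bowl 80 mm across, 52 mm high, on the trigger's side; leave alone.
- clay_block: Grey block of clay 95 x 75 x 52 mm behind the near jaw; leave alone.
- loop_tool: Wooden-handled loop tool 165 mm long, lying on the grip's side; leave alone.

How it is judged:
By the outcome, as a careful person would: the job done as asked, in the order asked, and still so for the second after the job is handed in, while the arm keeps its last pose, push and grip.
It also fails if it takes over 45 s, if anything falls off the work surface, if the arm or the gripper's body presses on something with over 40 N, if the wrist force passes 120 N, or if a joint passes its speed limit or range.

## Working session

There is one attempt and no reset: what is moved stays moved. The work goes in short steps, Python scripts to look and compute and a shell command to move; the robot and the scene stay as the last step left them, time stands still between calls to the robot, and variables do not carry over. Pictures are saved under pics/ and viewed, at most 10 in all, crops included, and the job is handed in when it is done.

```bash
ls; mkdir -p pics; python3 - <<'E'
from bench import manip
import cv2,numpy as np
np.set_printoptions(precision=4,suppress=True)
s=manip.sense(); print(s)
for n in ["top","side"]:
    r=manip.snapshot(n); cv2.imwrite(f"pics/{n}0.png",r["img"][:,:,::-1]); print(n,r["camera_matrix"],r["eye"],r["orientation"])
E
```

```text
bench.py
pics
shift.py
{'clock': 0.0, 'q': array([-1.354 ,  0.3992,  0.045 ,  1.5379, -0.0187,  1.2069, -0.0507]), 'joint_vel': array([ 0.0006, -0.0005,  0.0005, -0.0007,  0.0002,  0.0024,  0.0004]), 'effort': array([  0.0004, -47.5125,   1.3651, -25.4216,   0.0117,   0.0095,
         0.    ]), 'tool_pos': array([0.2017, 0.6173, 0.2303]), 'tcp_rot': array([-0.4938, -3.1024,  0.0031]), 'force': array([ 0.6996, -0.4295,  0.5122]), 'moment': array([-0.0376,  0.0639,  0.0339]), 'gripper_force': 0.0, 'finger_gap': 1.0023722213755}
top [[449.9723   0.     311.6616]
 [  0.     449.9723 237.4691]
 [  0.       0.       1.    ]] [0.5366 0.0084 0.8011] [-2.187   2.2166 -0.0371]
side [[484.8334   0.     317.6417]
 [  0.     484.8334 237.7848]
 [  0.       0.       1.    ]] [0.4903 0.7089 0.4536] [-0.1312  2.6654 -1.5241]
```

View pics/top0.png

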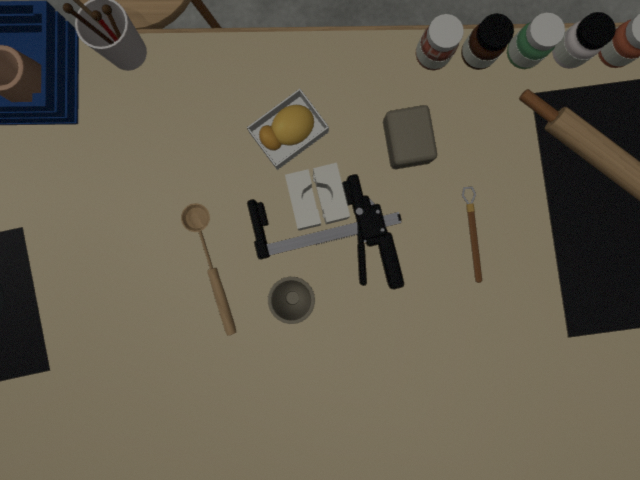

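View pics/side0.png

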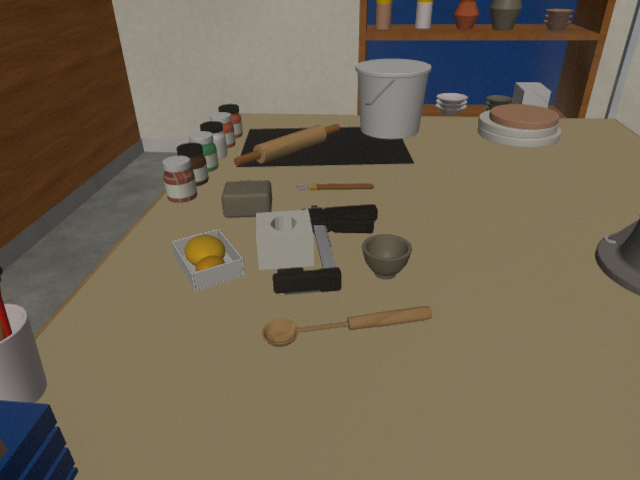

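The top view shows the bar running from (265,250) to (400,216). The grip is at about (385..400, 235..287), the trigger at about (362, 235..283) and the mould halves at about (303,200) and (331,193). The pot at (292,300) is well clear. The side view confirms the layout. Next I'll measure the bar axis and the grip.

```bash
cat > h.py <<'E'
import cv2,numpy as np
from scipy.spatial.transform import Rotation as R
from bench import manip
np.set_printoptions(precision=4,suppress=True)
def ray(r,uv,z):
    uv=np.atleast_2d(np.asarray(uv,float)); K=r["camera_matrix"]
    d=np.c_[(uv-[K[0,2],K[1,2]])/K[0,0],np.ones(len(uv))]@R.from_rotvec(r["orientation"]).as_matrix().T
    e=np.array(r["eye"]); return e+d*((z-e[2])/d[:,2])[:,None]
E
python3 - <<'E'
from h import *
r=manip.snapshot("top"); im=r["img"]; hsv=cv2.cvtColor(im,cv2.COLOR_RGB2HSV)
x0,y0,x1,y1=235,160,425,300
black=(im.max(2)<50)
bar=(hsv[...,1]<45)&(im.max(2)>90)&(im.max(2)<190)
def comps(m,mn):
    mm=np.zeros(m.shape,np.uint8); mm[y0:y1,x0:x1]=m[y0:y1,x0:x1]
    n,l,s,c=cv2.connectedComponentsWithStats(mm)
    for i in range(1,n):
        if s[i,4]>=mn: print(s[i],c[i])
    return l
print("black");comps(black,40);print("bar");comps(bar,40)
v=im[y0:y1,x0:x1,::-1].copy()
v=cv2.resize(v,None,fx=4,fy=4,interpolation=cv2.INTER_CUBIC); v=cv2.convertScaleAbs(v,alpha=1.6,beta=20)
for k in range(0,190,20): cv2.putText(v,str(x0+k),(4*k,10),0,.35,(0,0,255))
for k in range(0,140,20): cv2.putText(v,str(y0+k),(0,4*k+4),0,.35,(0,0,255))
cv2.imwrite("pics/crop1.png",v)
E
```

```text
black
[391 160  34   9 133] [406.5338 164.    ]
[ 343  175   61  114 2598] [372.4126 233.7525]
[248 200  22  59 730] [258.811  227.1027]
[272 281  25  19 148] [280.6351 289.1284]
bar
[270 160  14   9  58] [275.9655 162.1034]
[ 313  163   37   60 1411] [330.7477 192.3785]
[ 285  169   36   60 1343] [302.2614 198.8124]
[383 212  19  15 167] [391.3713 218.8862]
[ 267  222   90   33 1061] [312.164  238.3874]
```

View pics/crop1.png

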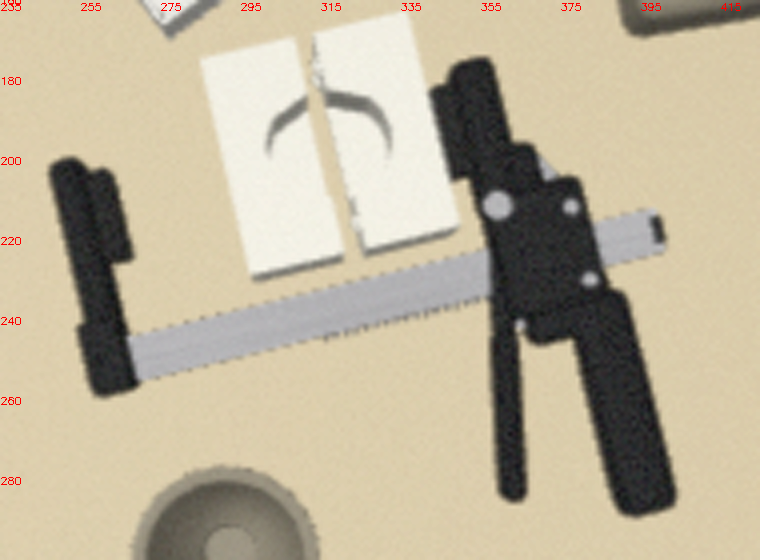

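The crop shows the clamp clearly: pivot at (359,211), trigger tip at (363,284), grip end at about (396,288), bar end at (400,218). I'll fit the axes from the masks.

```bash
python3 - <<'E'
from h import *
r=manip.snapshot("top"); im=r["img"].astype(int); hsv=cv2.cvtColor(r["img"],cv2.COLOR_RGB2HSV)
black=(im.max(2)<60); bar=(hsv[...,1]<45)&(im.max(2)>90)&(im.max(2)<190)
V,U=np.mgrid[0:480,0:640]
def pts(m,z): v,u=np.nonzero(m); return ray(r,np.c_[u,v],z)[:,:2]
b=pts(bar&(U>272)&(U<350)&(V>222)&(V<256)|bar&(U>386)&(U<399)&(V>210)&(V<226),.022)
l=cv2.fitLine(b.astype(np.float32),cv2.DIST_L2,0,.01,.01).ravel(); yd=l[:2]*np.sign(l[1]); xd=np.array([yd[1],-yd[0]])
print("bar dir",yd,"yaw",np.arctan2(-yd[0],yd[1]))
a0=l[2:]
g=pts(black&(U>376)&(U<406)&(V>240)&(V<292)&(U>376+.24*(V-240)),.032)
gl=cv2.fitLine(g.astype(np.float32),cv2.DIST_L2,0,.01,.01).ravel(); print("grip dir vs xd",gl[:2],xd)
gx=(g-a0)@xd; gy=(g-a0)@yd
print("grip x min rel bar",gx.min(),"y at x bands:",[(k,gy[abs(gx-k)<.008].min(),gy[abs(gx-k)<.008].max()) for k in(-.1,-.08,-.06)])
m=abs(gx+.08)<.02; gc=(np.percentile(gy[m],2)+np.percentile(gy[m],98))/2
t=pts(black&(U>352)&(U<370)&(V>245)&(V<286),.031); tx=(t-a0)@xd-0; ty=(t-a0)@yd
o=a0+yd*(gc+.027)  # clamp origin
ty-=gc+.027
print("trigger y at x",[(k,ty[abs(tx-k)<.003].min(),ty[abs(tx-k)<.003].max()) for k in(-.09,-.08,-.07,-.06)],tx.min())
gp=o-.07*xd-.006*yd; print("origin",o,"grip point",gp)
p=ray(r,[359.3,211],.036)[0,:2]; print("pivot clamp",(p-o)@xd,(p-o)@yd,"dist gp",np.linalg.norm(p-gp))
for n,uv in [("farpad face mid",(265.5,213)),("nearpad face mid",(347.5,193)),]:
    q=ray(r,[uv],.034)[0,:2]; print(n,(q-o)@xd,(q-o)@yd)
s=manip.sense(); T=R.from_rotvec(s["tcp_rot"]).as_matrix(); print("tool axes",T)
w=np.r_[gp,.018+.019-.019]-s["tool_pos"]; print("in tool axes",T.T@w)
c=np.r_[yd,0]; cc=T.T@c; print("turn",np.arctan2(-cc[0],cc[1]), "clock",s["clock"])
E
```

```text
bar dir [-0.2169  0.9762] yaw 0.2186807
grip dir vs xd [0.9691 0.2465] [0.9762 0.2169]
grip x min rel bar -0.11748299350910868 y at x bands: [(-0.1, np.float64(-0.11961358225128196), np.float64(-0.09268936216622722)), (-0.08, np.float64(-0.11952244081052213), np.float64(-0.09252607945354557)), (-0.06, np.float64(-0.1193855040490873), np.float64(-0.09236247472584902))]
trigger y at x [(-0.09, np.float64(0.01976834602357607), np.float64(0.03178789583622428)), (-0.08, np.float64(0.01863713452864999), np.float64(0.03019659252762686)), (-0.07, np.float64(0.016241993636545507), np.float64(0.02780771597098288)), (-0.06, np.float64(0.014244274176639565), np.float64(0.02628152970680133))] -0.09971946904740149
origin [ 0.5857 -0.0815] grip point [ 0.5186 -0.1025]
pivot clamp 0.02444425377856644 0.004707213873523597 dist gp 0.0950492607061343
farpad face mid 0.0581631170924257 0.1612878669371253
nearpad face mid 0.0592724425220647 0.016890592045219283
tool axes [[-0.9506  0.3105 -0.0003]
 [ 0.3105  0.9506 -0.0011]
 [-0.0001 -0.0011 -1.    ]]
in tool axes [-0.5248 -0.5858  0.2134]
turn -0.534391396767208 clock 0.2
```

Careful with the scale: shifts go in shares of 50 mm and turns go in shares of pi rad. That gives: -0.0366 m is -0.732, -0.0328 m is -0.656, -0.1336 rad / 3.1416 = -0.0425.

```bash
python3 shift.py '[[[-0.656,-0.732,0,0],[-0.656,-0.732,0,0],[-0.656,-0.732,0,0],[-0.656,-0.732,0,0],[-0.656,-0.732,0,0],[-0.656,-0.732,0,0],[-0.656,-0.732,0,0],[-0.656,-0.732,0,0],[-0.656,-0.732,0,0],[-0.656,-0.732,0,0],[-0.656,-0.732,0,0],[-0.656,-0.732,0,0],[-0.656,-0.732,0,0],[-0.656,-0.732,0,0],[-0.656,-0.732,0,0],[-0.656,-0.732,0,0],[0,0,0,-0.0425],[0,0,0,-0.0425],[0,0,0,-0.0425],[0,0,0,-0.0425]]]' 1.0 20
cat >> h.py <<'E'
YD=np.array([-.2169,.9762,0]); XD=np.array([.9762,.2169,0]); O=np.array([.5857,-.0815,0])
def rel():
    s=manip.sense(); T=R.from_rotvec(s["tcp_rot"]).as_matrix(); w=O-.07*XD-.006*YD+[0,0,.002]-s["tool_pos"]
    c=T.T@YD; print("to go",T.T@w,"turn",np.arctan(-c[0]/c[1]),"yd in tool",c,"q",s["q"],s["clock"])
E
python3 -c "
from h import *
rel()"
```

```text
clock: 2.2
tool_pos: [0.5187, -0.1018, 0.2311]
tcp_rot: [0.351, -3.121, -0.0]
force: [0.9, 0.0, 0.3]
finger_gap: 1.0
gripper_force: 0.0
to go [ 0.0001 -0.0007  0.2291] turn 0.005179240085756716 yd in tool [-0.0052  1.      0.0002] q [-0.3891  0.2088  0.5833  1.8374 -0.1264  1.1327  2.0327] 2.2
```

To row units: 0.045 m is 0.9, 0.04 m is 0.8.

```bash
python3 shift.py '[[[0,0,0.9,0],[0,0,0.9,0],[0,0,0.8,0],[0,0,0.4,0],[0,0,0,0]]]'
python3 -c "
from h import *
rel()
a=manip.snapshot('wrist')['img'];b=manip.snapshot('side')['img'][150:330,220:460]
cv2.imwrite('pics/w1.png',np.hstack([cv2.resize(a,(400,300)),cv2.resize(b,(400,300))])[:,:,::-1])"
```

```text
clock: 2.7
tool_pos: [0.516, -0.1012, 0.0783]
tcp_rot: [0.342, -3.116, -0.002]
force: [0.2, 0.4, 0.7]
finger_gap: 0.997
gripper_force: 0.0
to go [-0.0028 -0.002   0.0763] turn 5.4652039329949465e-05 yd in tool [-0.0001  1.      0.0018] q [-0.3129  0.4039  0.5223  1.9905 -0.2697  0.8219  2.1508] 2.7
```

View pics/w1.png

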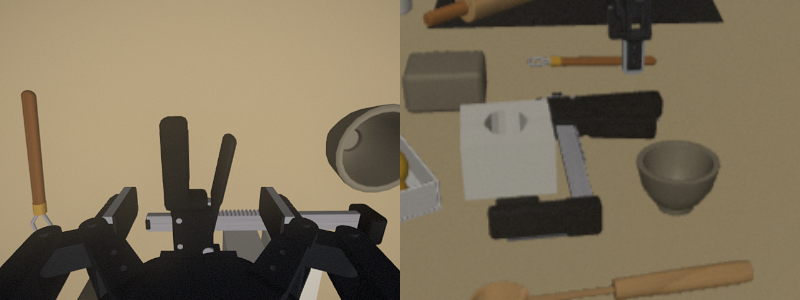

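The wrist view shows the grip (175,160) and trigger (222,170) between the open fingers at x≈120 and 280, with the gripper well aligned. I'll descend.

To row units: 0.03 m is 0.6, 0.025 m is 0.5.

```bash
python3 shift.py '[[[-0.02,-0.02,0.6,0],[-0.02,-0.02,0.5,0],[0,0,0.32,0],[0,0,0.1,0],[0,0,0,0]]]'
python3 -c "
from h import *
rel()"
```

```text
clock: 3.3
tool_pos: [0.5223, -0.1033, 0.0063]
tcp_rot: [-0.343, 3.121, -0.0]
force: [-0.7, 0.0, -0.1]
finger_gap: 0.999
gripper_force: 0.0
to go [0.0034 0.0015 0.0042] turn 0.00015621850082420837 yd in tool [-0.0002  1.     -0.0003] q [-0.2487  0.5227  0.4554  2.0199 -0.3598  0.6745  2.2276] 3.3
```

To row units: 0.003 m is 0.06, 0.002 m is 0.04.

```bash
python3 shift.py '[[[0.04,0.02,0.06,0],[0,0,0,0]]]' 0.82
python3 -c "
from h import *
rel()"
python3 shift.py '[[[0,-0.04,0,0],[0,-0.08,0,0]]]' 0.42
python3 -c "
from h import *
rel()"
```

```text
clock: 3.5
tool_pos: [0.52, -0.1021, 0.0034]
tcp_rot: [-0.343, 3.121, 0.001]
force: [0.4, 1.6, 1.3]
finger_gap: 0.82
gripper_force: 2.0
to go [ 0.0014 -0.0002  0.0014] turn 0.00014736284793152036 yd in tool [-0.0001  1.      0.0006] q [-0.2479  0.5239  0.4521  2.027  -0.3638  0.666   2.2302] 3.5
clock: 3.7
tool_pos: [0.5226, -0.1113, 0.0044]
tcp_rot: [-0.342, 3.118, -0.006]
force: [-0.9, -6.7, 10.3]
finger_gap: 0.496
gripper_force: 10.6
to go [0.0019 0.0094 0.0024] turn -7.45570593415968e-05 yd in tool [ 0.0001  1.     -0.0044] q [-0.2351  0.5267  0.455   2.0193 -0.361   0.6672  2.2414] 3.7
```

To row units: -0.006 m is -0.12.

```bash
python3 shift.py '[[[0,-0.12,0,0],[0,0,0,0],[0,0,0,0]]]' 0.0 20
python3 -c "
from h import *
rel()"
python3 shift.py '[[[0,0.16,0,0],[0,0.14,0,0],[0,0,0,0],[0,0,0,0]]]' 1.0
python3 - <<'E'
from h import *
rel()
r=manip.snapshot("top"); v=r["img"][150:300,230:430,::-1]
v=cv2.convertScaleAbs(cv2.resize(v,None,fx=4,fy=4,interpolation=cv2.INTER_CUBIC),alpha=1.6,beta=20); cv2.imwrite("pics/t2.png",v)
E
```

```text
clock: 4.0
tool_pos: [0.5234, -0.114, 0.0045]
tcp_rot: [-0.345, 3.119, 0.002]
force: [-2.2, 1.3, 12.7]
finger_gap: 0.45
gripper_force: 21.4
to go [0.0021 0.0122 0.0025] turn 0.0013509751145920974 yd in tool [-0.0014  1.      0.0007] q [-0.2243  0.5292  0.4517  2.0135 -0.3641  0.6737  2.252 ] 4.0
clock: 4.4
tool_pos: [0.5183, -0.0993, 0.0022]
tcp_rot: [0.344, -3.122, -0.0]
force: [-0.1, -0.5, -0.5]
finger_gap: 0.999
gripper_force: 0.0
to go [ 0.0003 -0.0032  0.0002] turn 0.0011106239798818324 yd in tool [-0.0011  1.      0.0002] q [-0.2539  0.5241  0.4522  2.0307 -0.3627  0.6641  2.2253] 4.4
```

View pics/t2.png

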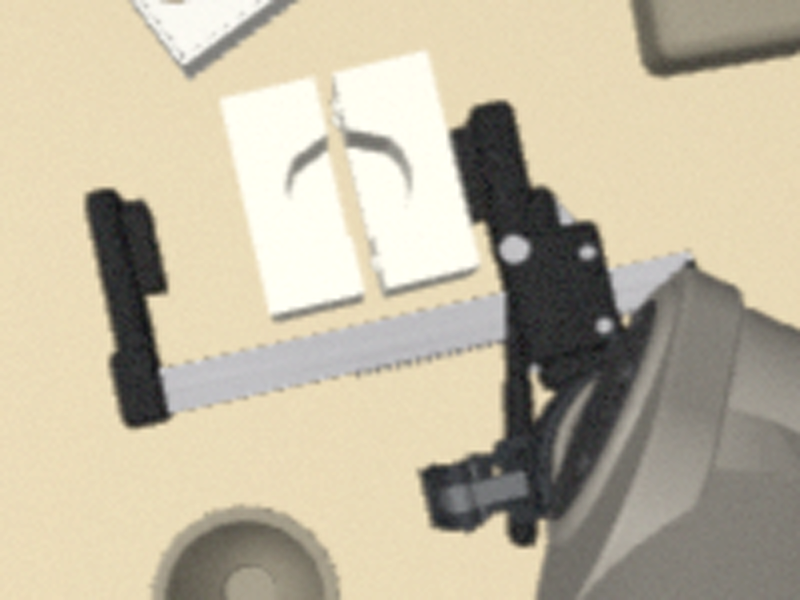

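The picture shows the far jaw drawn in by about 4 px (roughly 8 mm), the pivot now near (358.5,212.5), and the clamp barely moved. I'll repeat the stroke with a small tracker running.

To row units: -0.006 m is -0.12, -0.005 m is -0.1.

```bash
cat >> h.py <<'E'
def track():
    rel(); r=manip.snapshot("top"); im=r["img"].astype(int); hsv=cv2.cvtColor(r["img"],cv2.COLOR_RGB2HSV)
    def big(m,win,z,mn,name,rect=False):
        u0,v0,u1,v1=win; mm=np.zeros(m.shape,np.uint8); mm[v0:v1,u0:u1]=m[v0:v1,u0:u1]
        n,l,s,c=cv2.connectedComponentsWithStats(mm)
        for i in range(1,n):
            if s[i,4]>=mn:
                p=ray(r,c[i],z)[0]-O; print(name,s[i,4],"px",c[i].round(1),"clamp xy mm",(1e3*np.array([p@XD,p@YD])).round(1))
    big(im.max(2)<60,(243,180,345,265),.036,200,"farjaw")
    big((hsv[...,1]<40)&(im.max(2)>165),(280,155,352,235),.062,300,"mould")
    big((im.min(2)>80)&(hsv[...,1]<60),(351,205,366,219),.036,6,"pivot")
    return r
E
python3 -c "
from h import *
track()"
python3 shift.py '[[[0,-0.06,0,0],[0,-0.12,0,0],[0,-0.1,0,0],[0,-0.02,0,0],[0,0,0,0]]]' 0.0 20
python3 shift.py '[[[0,0.12,0,0],[0,0.12,0,0],[0,0.06,0,0],[0,0,0,0]]]' 1.0
python3 -c "
from h import *
track()"
```

```text
to go [ 0.0003 -0.0028  0.0003] turn 0.0005292253294694879 yd in tool [-0.0005  1.     -0.0001] q [-0.2535  0.5242  0.4525  2.0306 -0.3627  0.664   2.2253] 4.45
farjaw 742 px [262.2 224.8] clamp xy mm [ 39.5 171.2]
pivot 34 px [358.1 211.8] clamp xy mm [23.6  7.1]
pivot 7 px [351.4 214.7] clamp xy mm [21.3 19.3]
clock: 5.0
tool_pos: [0.5231, -0.1174, 0.0036]
tcp_rot: [-0.341, 3.12, -0.005]
force: [-1.0, -1.4, 6.8]
finger_gap: 0.453
gripper_force: 21.7
clock: 5.4
tool_pos: [0.5183, -0.0987, 0.0021]
tcp_rot: [0.345, -3.122, -0.001]
force: [-0.3, 0.1, 0.4]
finger_gap: 1.001
gripper_force: 0.0
to go [ 0.0004 -0.0038  0.0001] turn 0.0015615034916862472 yd in tool [-0.0016  1.      0.0007] q [-0.2542  0.5241  0.4515  2.0309 -0.363   0.6641  2.2251] 5.4
farjaw 735 px [268.9 224.9] clamp xy mm [ 36.8 160.1]
pivot 24 px [352.2 214.4] clamp xy mm [21.6 17.9]
pivot 31 px [359.6 212.1] clamp xy mm [22.5  4.7]
```

To row units: -0.006 m is -0.12, -0.005 m is -0.1.

```bash
sed -i 's/>165),(280/>110),(280/; s/<40)&(im.max(2)>110)/<45)\&(im.max(2)>110)/' h.py
python3 shift.py '[[[0,-0.06,0,0],[0,-0.12,0,0],[0,-0.1,0,0],[0,-0.02,0,0],[0,0,0,0]]]' 0.0 20
python3 shift.py '[[[0,0.12,0,0],[0,0.12,0,0],[0,0.06,0,0],[0,0,0,0]]]' 1.0
python3 -c "
from h import *
track()"
python3 shift.py '[[[0,-0.06,0,0],[0,-0.12,0,0],[0,-0.1,0,0],[0,-0.02,0,0],[0,0,0,0]]]' 0.0 20
python3 shift.py '[[[0,0.12,0,0],[0,0.12,0,0],[0,0.06,0,0],[0,0,0,0]]]' 1.0
python3 -c "
from h import *
track()"
```

```text
clock: 5.95
tool_pos: [0.5232, -0.1175, 0.0037]
tcp_rot: [-0.341, 3.12, -0.005]
force: [-1.0, -2.3, 7.6]
finger_gap: 0.454
gripper_force: 21.9
clock: 6.35
tool_pos: [0.5182, -0.0986, 0.0021]
tcp_rot: [0.345, -3.122, -0.001]
force: [0.0, 0.4, 0.4]
finger_gap: 0.999
gripper_force: 0.0
to go [ 0.0005 -0.004   0.0001] turn 0.001779406692229262 yd in tool [-0.0018  1.      0.0009] q [-0.2543  0.5241  0.4514  2.0309 -0.3631  0.6642  2.2252] 6.35
farjaw 720 px [274.3 223.4] clamp xy mm [ 37.1 150.7]
mould 1382 px [330.8 192.2] clamp xy mm [63.6 46.4]
mould 1337 px [302.2 198.8] clamp xy mm [63.9 94.8]
pivot 28 px [352.1 214. ] clamp xy mm [22.2 17.8]
pivot 33 px [360.1 212.7] clamp xy mm [21.3  4.1]
clock: 6.9
tool_pos: [0.5231, -0.1175, 0.0037]
tcp_rot: [-0.34, 3.12, -0.005]
force: [0.4, -2.5, 8.1]
finger_gap: 0.454
gripper_force: 22.1
clock: 7.3
tool_pos: [0.5182, -0.0985, 0.0021]
tcp_rot: [0.346, -3.122, -0.001]
force: [-0.6, 0.3, 0.5]
finger_gap: 1.004
gripper_force: 0.0
to go [ 0.0005 -0.004   0.0001] turn 0.0018331142078564673 yd in tool [-0.0018  1.      0.0009] q [-0.2543  0.5241  0.4514  2.0309 -0.3632  0.6643  2.2252] 7.3
farjaw 709 px [279.7 222.4] clamp xy mm [ 36.7 141.3]
mould 1390 px [330.9 192.2] clamp xy mm [63.6 46.3]
mould 1335 px [302.2 198.8] clamp xy mm [63.9 94.8]
pivot 32 px [352.4 213.8] clamp xy mm [22.5 17.3]
pivot 32 px [360.5 213.1] clamp xy mm [20.4  3.6]
```

To row units: -0.006 m is -0.12, -0.005 m is -0.1.

```bash

python3 shift.py '[[[-0.02,-0.06,0,0],[-0.02,-0.12,0,0],[0,-0.1,0,0],[0,-0.02,0,0],[0,0,0,0]]]' 0.0 20
python3 shift.py '[[[0,0.12,0,0],[0,0.12,0,0],[0.04,0.06,0,0],[0,0,0,0]]]' 1.0
python3 -c "
from h import *
track()"
python3 shift.py '[[[-0.02,-0.06,0,0],[-0.02,-0.12,0,0],[0,-0.1,0,0],[0,-0.02,0,0],[0,0,0,0]]]' 0.0 20
python3 shift.py '[[[0,0.12,0,0],[0,0.12,0,0],[0.04,0.06,0,0],[0,0,0,0]]]' 1.0
python3 -c "
from h import *
r=track(); v=r['img'][150:300,230:430,::-1]
cv2.imwrite('pics/t3.png',cv2.convertScaleAbs(cv2.resize(v,None,fx=4,fy=4,interpolation=cv2.INTER_CUBIC),alpha=1.6,beta=20))"
```

```text
clock: 7.85
tool_pos: [0.5251, -0.1171, 0.0037]
tcp_rot: [-0.34, 3.12, -0.005]
force: [-1.3, -3.5, 7.5]
finger_gap: 0.459
gripper_force: 22.4
clock: 8.25
tool_pos: [0.5179, -0.0986, 0.0021]
tcp_rot: [0.345, -3.122, -0.002]
force: [0.4, 0.0, 1.2]
finger_gap: 0.998
gripper_force: 0.0
to go [ 0.0001 -0.004   0.0001] turn 0.0017012136624433836 yd in tool [-0.0017  1.      0.0011] q [-0.2543  0.5239  0.4515  2.0314 -0.3631  0.6644  2.2253] 8.25
farjaw 701 px [284.9 221.5] clamp xy mm [ 36.1 132.2]
mould 1395 px [330.9 192.3] clamp xy mm [63.5 46.3]
mould 1331 px [302.2 198.8] clamp xy mm [63.9 94.7]
pivot 29 px [352.2 213.9] clamp xy mm [22.4 17.7]
pivot 31 px [360.6 213.5] clamp xy mm [19.7  3.6]
clock: 8.8
tool_pos: [0.5252, -0.1167, 0.0037]
tcp_rot: [-0.341, 3.12, -0.004]
force: [-1.4, -3.3, 7.8]
finger_gap: 0.462
gripper_force: 22.4
clock: 9.2
tool_pos: [0.5178, -0.0987, 0.002]
tcp_rot: [0.345, -3.122, -0.001]
force: [0.1, 0.0, 0.3]
finger_gap: 0.999
gripper_force: 0.0
to go [ 0.     -0.0039  0.    ] turn 0.0015007673301529268 yd in tool [-0.0015  1.      0.001 ] q [-0.2542  0.524   0.4516  2.0314 -0.3631  0.6644  2.2252] 9.2
farjaw 693 px [289.8 221.5] clamp xy mm [ 34.2 124.2]
mould 2688 px [318.8 195.2] clamp xy mm [63.4 66.7]
pivot 23 px [352.1 213.9] clamp xy mm [22.4 17.8]
pivot 32 px [360.5 214.1] clamp xy mm [18.7  4. ]
```

View pics/t3.png

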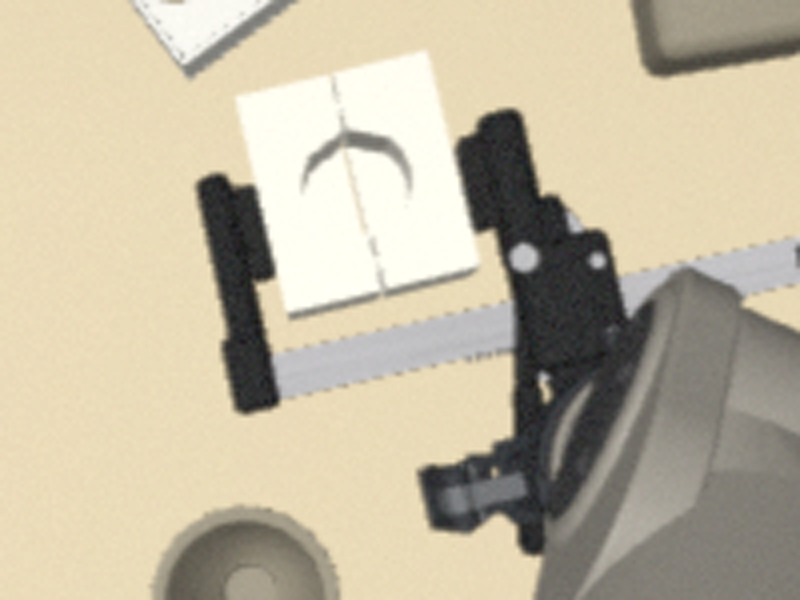

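The mould is nearly shut, with a parting gap of about 1 mm near crop (355,200). The far pad touches it, and the near pad face at (490,180) still has about 4 mm to go. I'll follow the clamp's small x drift and squeeze again.

```bash

python3 shift.py '[[[0.06,-0.06,0,0],[-0.02,-0.12,0,0],[0,-0.1,0,0],[0,-0.02,0,0],[0,0,0,0]]]' 0.0 20
python3 -c "
from h import *
r=track(); v=r['img'][150:300,230:430,::-1]
cv2.imwrite('pics/t4.png',cv2.convertScaleAbs(cv2.resize(v,None,fx=4,fy=4,interpolation=cv2.INTER_CUBIC),alpha=1.6,beta=20))"
```

```text
clock: 9.75
tool_pos: [0.5209, -0.1167, 0.0036]
tcp_rot: [-0.343, 3.121, -0.002]
force: [-1.4, -0.2, 8.5]
finger_gap: 0.458
gripper_force: 21.4
to go [-0.0009  0.0144  0.0015] turn 0.00013985368142344003 yd in tool [-0.0001  1.     -0.0017] q [-0.2219  0.5288  0.4533  2.0182 -0.3625  0.6697  2.2543] 9.75
farjaw 672 px [294.  222.6] clamp xy mm [ 30.8 117.6]
mould 2625 px [321.  194.9] clamp xy mm [63.1 63.1]
pivot 17 px [351.5 214.5] clamp xy mm [21.7 19.1]
pivot 33 px [358.8 214. ] clamp xy mm [19.6  6.8]
```

View pics/t4.png

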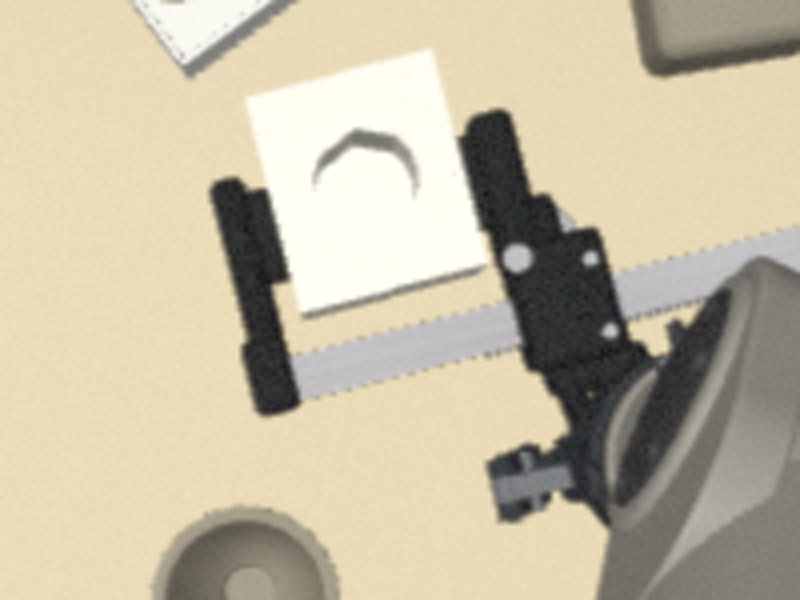

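The halves are now shut with no parting line, and the near pad is about touching at crop (475,190). The trigger still went home (0.458), so another stroke is needed to stall it.

To row units: 0.006 m is 0.12, 0.003 m is 0.06.

```bash

python3 shift.py '[[[0,0.12,0,0],[0,0.12,0,0],[0.02,0.06,0,0],[0,0,0,0]]]' 1.0
python3 -c "
from h import *
track()"
python3 shift.py '[[[0,-0.06,0,0],[0,-0.1,0,0],[0,-0.04,0,0],[0,0,0,0],[0,0,0,0],[0,0,0,0]]]' 0.0 20
python3 -c "
from h import *
r=track(); v=r['img'][150:300,230:430,::-1]
cv2.imwrite('pics/t5.png',cv2.convertScaleAbs(cv2.resize(v,None,fx=4,fy=4,interpolation=cv2.INTER_CUBIC),alpha=1.6,beta=20))"
```

```text
clock: 10.2
tool_pos: [0.5151, -0.0996, 0.0021]
tcp_rot: [0.344, -3.122, -0.001]
force: [0.2, 0.2, -0.4]
finger_gap: 0.997
gripper_force: 0.0
to go [-0.0029 -0.0037  0.0001] turn 0.0011318229636918247 yd in tool [-0.0011  1.      0.0007] q [-0.2534  0.5204  0.4524  2.0377 -0.3625  0.6611  2.2272] 10.2
farjaw 687 px [293.5 222.3] clamp xy mm [ 31.4 118.3]
mould 2624 px [321.  194.9] clamp xy mm [63.  63.1]
pivot 16 px [351.3 213.3] clamp xy mm [23.7 18.9]
pivot 32 px [359.  214.3] clamp xy mm [19.   6.6]
clock: 10.85
tool_pos: [0.5189, -0.1122, 0.0039]
tcp_rot: [-0.344, 3.121, -0.003]
force: [-2.9, -0.9, 10.8]
finger_gap: 0.583
gripper_force: 19.6
to go [-0.0019  0.0095  0.0019] turn 0.0010918798683430026 yd in tool [-0.0011  1.     -0.0021] q [-0.2318  0.5243  0.4543  2.0251 -0.3611  0.6667  2.2466] 10.85
farjaw 641 px [295.8 223.2] clamp xy mm [ 29.  114.8]
mould 2615 px [321.5 194.8] clamp xy mm [63.  62.4]
pivot 14 px [351.3 213.8] clamp xy mm [22.9 19.1]
pivot 30 px [358.5 214.3] clamp xy mm [19.2  7.4]
```

View pics/t5.png

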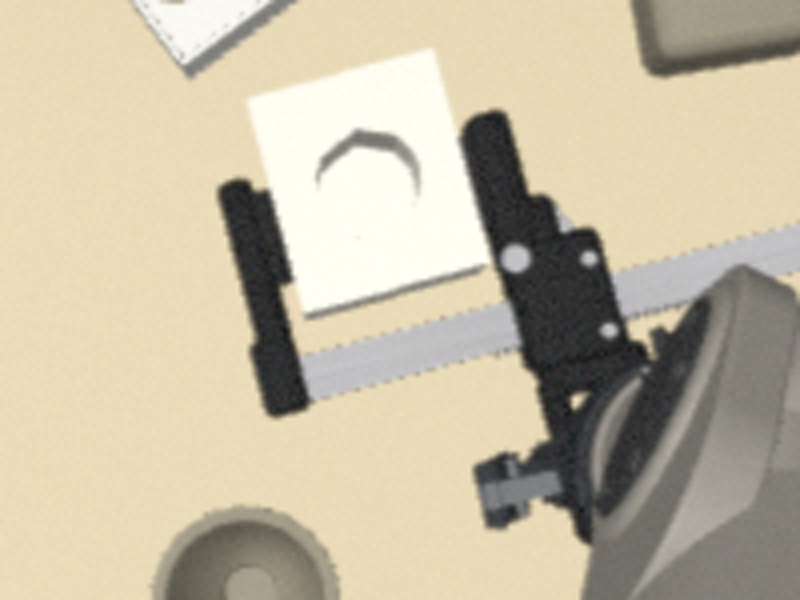

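The trigger has stalled short of home (0.583, 19.6 N) with both pads bearing on the shut mould. I'll hold briefly to confirm it is steady, then hand in.

```bash

python3 shift.py '[[[0,0,0,0],[0,0,0,0],[0,0,0,0],[0,0,0,0],[0,0,0,0]]]' - 20
python3 -c "
from h import *
track()
s=manip.sense(); print(s['finger_gap'],s['gripper_force'])
if abs(s['finger_gap']-.583)<.02 and s['gripper_force']>17: print(manip.sign_off())"
```

```text
clock: 11.4
tool_pos: [0.5189, -0.1122, 0.0039]
tcp_rot: [-0.344, 3.12, -0.003]
force: [-1.8, -2.1, 10.7]
finger_gap: 0.582
gripper_force: 19.6
to go [-0.0019  0.0095  0.0019] turn 0.0011168468730210883 yd in tool [-0.0011  1.     -0.0021] q [-0.2318  0.5243  0.4543  2.0252 -0.3611  0.6667  2.2466] 11.4
farjaw 640 px [295.8 223.3] clamp xy mm [ 28.9 114.8]
mould 2609 px [321.5 194.8] clamp xy mm [63.  62.3]
pivot 13 px [351.3 213.5] clamp xy mm [23.4 19. ]
pivot 30 px [358.5 214.3] clamp xy mm [19.2  7.4]
0.5812229536187571 19.606936275959015
the job is handed in; nothing more can be done
None
```

I handed the job in at about 11.5 s of the 45 s allowed: the mould halves are shut, both pads look to be bearing on them, and the gripper is still holding the trigger at about 20 N, stalled short of home.

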